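# Tip the stone for its photograph

## Robot

A 7-joint arm with a two-finger parallel gripper is mounted at the origin on the work surface. World frame = base frame: x ahead of the robot, y to its left, z up, the work surface at z = 0. Lengths are in m, angles in degrees, forces in N, time in s.
With the tool pointing down it reaches from about 0.425 to 0.8 m from the base axis. Payload 8.3 kg.
Tool frame: the origin (TCP) lies at the very end of the fingers, on their centre line; the grasp point (between the pads) lies 19 mm behind it; z points along the fingers, y is the line along which they close (so a half turn about z gives the same grasp; the last joint's range is limited). The gripper opens to 85 mm and grips with 20 to 120 N. Pads are 22 mm wide; open, the fingers measure 114 mm over their backs; the gripper's body (76 mm by 85 mm) begins 54 mm behind the grasp point. The pads swing forward as they close: fully open they stand 13 mm farther back than shut.
Start: joints at [68.933, 21.967, 0.94, 78.501, -0.361, 79.538, -2.664], TCP at [0.188, -0.596, 0.199] pointing down, gripper open.
Joint ranges: [-169.22, 169.22], [-14.56, 117.87], [-87.37, 89.26], [10.42, 133.3], [-82.24, 262.24], [0.94, 117.77], [-172.7, 172.7]. Speed limits (degrees/s): [136.94, 136.94, 172.46, 172.46, 180, 180, 180].

## Interface

Orientations are given as a 3x3 rotation matrix whose columns are the frame's x, y, z axes.
In Python, from workcell import ctrl, eoat, kinematics, grab_frame, job, spot_in, pinpoint gives the robot as it stands. Calls block until the motion is done:
- ctrl.move_ptp(position, orientation): joint-space move of the TCP to a pose.
- ctrl.move_linear(position, rot=None, v=0.15, contact_N=None): straight line of the TCP; rot=None keeps the orientation; v is the mean speed in m/s. With contact_N (N) it stops when the force on the tool has changed by that much, and returns True; else False.
- ctrl.move_joints(angles): joint-space move.
- eoat.grip(opening, f_grip=None): finger opening in m; f_grip is the grip in N (None keeps the last); returns when the fingers have stopped.
- ctrl.sleep(seconds).
- kinematics.ik(position, orientation): joint angles nearest the present ones, or None.
- grab_frame(name): name is "side" or "top" or "wrist"; returns a dict with "pixels" (384x512x3 uint8, red, green, blue), "fx", "fy", "cx", "cy" (pixels), "D" ([k1, k2, p1, p2, k3] as OpenCV has them; the pictures are not rectified), "world_from_camera" (4x4, takes a point from camera to world coordinates); the wrist camera has in their place "hand_eye" (4x4, takes a point from camera to tool coordinates, whose origin is the TCP and whose axes are the flange's). Camera axes: x right, y up, looking along -z (the intrinsics and any distortion apply to the point x, -y, -z); pixel columns grow to the right and rows downward; lengths in m; the calibration is good to about 2 mm. A picture is of the moment at which its call begins: read the wrist's pose just before it. There is no depth.
A pose or a line that the arm cannot do raises ctrl.MotionError and nothing moves.
- job.job_done(): hands the job in; it is judged then, once.
Trained networks look in the newest picture that a camera, given by its name, has taken for a name from the list of things; names that differ only in an ending like _2 or _b are one class to them, and where a whole thing is asked for, a point or a joint stands for the part that bears it (a point fixed in the world has none). Each returns a list of dicts, best first, with "conf" (0 to 1); they miss things now and then, are a little off and sometimes report something else, mostly with a low value. They report only what shows in the picture. A call takes as long as a camera call. They do not tell look-alikes from the thing itself.
- spot_in(camera, query): "centre" ([column, row] as shares, 0 to 1, of the picture: columns of its width, rows of its height, amid what is visible of it).
- pinpoint(camera, query): "centre" ([column, row] as shares, 0 to 1, of the picture: columns of its width, rows of its height: a listed point, or the origin of a listed thing).
Readings, each from a call of its own:
- ctrl.read_time(): time.
- ctrl.read_qpos(): joint angles.
- ctrl.read_dq(): joint speeds.
- ctrl.read_effort(): joint torques, N m.
- ctrl.read_tcp_pos(): TCP position.
- ctrl.read_eef_rot(): TCP orientation.
- ctrl.read_wrist_force(): force on the tool from outside, world axes, zero at the start.
- ctrl.read_ft_torque(): the same for the moment, N m.
- ctrl.read_width(): finger opening in m.
- ctrl.read_finger_force(): force on a finger pad.
Only numpy, scipy, OpenCV 4.12 (cv2) and the standard library are available. Lean on these libraries where they do the work, as an engineer would, in place of code of your own. Each camera call takes 0.05 s, during which the arm holds its last target. There are 200 camera calls.

## Task

Push the sandstone block over on the round turntable so that it lies flat, whole on the turntable, with its white-marked face up; once it lies still, press the red shutter button fully down and let it come up again. Use only touches: do not pinch, lift or carry the stone, do not press the button before the stone lies with its mark up, and leave everything else where it is.

Things in the scene. Friction and masses are not known exactly. Their poses are not given: they have to be found in the camera images.
- stone: Loose sandstone block, at first upright on the turntable, any way round: 44 mm thick (its x), 104 wide (y), 96 tall (z), about 0.85 kg. Origin: centre of its underside, z up while it stands. The +x face bears the white mark (40 mm disc and a 30 mm wide strip that runs 16 mm onto the top); the -x face is plain. Pushed past about 25 degrees it falls over by itself
- stone_mid (a point): The middle of the stone block (48 mm above the origin along its z); 72 mm above the bench while it stands, 46 mm when it lies on its large face
- turntable: Black round photo turntable with a grey matt top, 320 mm in diameter, 24 mm high, fixed to the bench and locked (it does not turn). Origin at the centre of its underside, on the bench. Its top grips the stone well enough that a push on the upper third of the stone tips it without sliding
- shutter_top (a point): Centre of the top of the red shutter button, a round cap 36 mm in diameter that points up, 47 mm above the bench. It stands on a grey remote box 100 x 70 x 25 mm, fixed to the bench on one or the other side of the turntable; the black collar round the cap is 37 mm above the bench
- shutter (a joint): Travel of the shutter button in m: 0 up, 0.006 fully down (about 5 N); it springs back up when let go
- jar_mid (a point): Bystander: amber jar, 56 mm in diameter, 70 mm tall; the point is its middle
- mug_mid (a point): Bystander: blue mug, 80 mm in diameter, 90 mm tall, handle to its +y; the point is its middle
- brush_grip (a point): Bystander: brush, 180 mm long, lying; the point is on its handle
- scale_bar_mid (a point): Bystander: black and white photo scale bar, 20 x 150 x 8 mm, lying, long along its y; the point is its middle
- whorl_mid (a point): Bystander: terracotta spindle whorl, a ring 52 mm in diameter, 18 mm high; the point is its middle
- bottle_mid (a point): Bystander: clear bottle with a blue cap, 52 mm in diameter, 130 mm tall; the point is its middle
There are look-alikes about, which are no part of the job. Leave any pink look-alike of the part that bears shutter_top alone. Leave any yellow look-alike of the stone alone.

How it is judged:
By the outcome, as a careful person would: the job done as asked, in the order asked, and still so for the second after the job is handed in, with the robot touching nothing.
It also fails if it takes over 43 s, if anything falls off the work surface, if the arm or the gripper's body presses on something with over 40 N, if the wrist force passes 120 N, or if a joint passes its speed limit or range.

## Working session

There is one attempt and no reset: what is moved stays moved. The work goes in short steps, each a Python script; the robot and the scene stay as the last script left them, time stands still between calls to the robot, and variables do not carry over. Pictures are saved under pics/ and viewed, at most 10 in all, crops included, and the job is handed in when it is done.

```bash
mkdir -p pics
cat > h.py <<'E'
from workcell import ctrl, eoat, kinematics, grab_frame, job, spot_in, pinpoint
import numpy as np, cv2
def cam(name):
    p=np.array(ctrl.read_tcp_pos());R=np.array(ctrl.read_eef_rot())
    f=grab_frame(name)
    if name=="wrist":
        T=np.eye(4);T[:3,:3]=R;T[:3,3]=p;f["T"]=T@np.array(f["hand_eye"])
    else: f["T"]=np.array(f["world_from_camera"])
    f["K"]=np.array([[f["fx"],0,f["cx"]],[0,f["fy"],f["cy"]],[0,0,1]]);f["Dd"]=np.array(f["D"],float)
    return f
def ray(f,uv):
    n=cv2.undistortPoints(np.array([[uv]],float),f["K"],f["Dd"])[0,0]
    return f["T"][:3,3],f["T"][:3,:3]@np.array([n[0],-n[1],-1])
def at_z(f,uv,z):
    o,d=ray(f,uv);return o+d*(z-o[2])/d[2]
def proj(f,P):
    P=np.atleast_2d(P);c=(P-f["T"][:3,3])@f["T"][:3,:3]
    c=c*[1,-1,-1]
    return cv2.projectPoints(c,np.zeros(3),np.zeros(3),f["K"],f["Dd"])[0][:,0]
def save(f,n): cv2.imwrite(f"pics/{n}.png",cv2.cvtColor(f["pixels"],cv2.COLOR_RGB2BGR))
def pix(c): return [c[0]*512,c[1]*384]
E
python3 - <<'E'
from h import *
np.set_printoptions(precision=3,suppress=True)
Z=dict(stone_mid=.072,turntable=0,shutter_top=.047,jar_mid=.035,mug_mid=.045,brush_grip=.01,whorl_mid=.009,bottle_mid=.065,scale_bar_mid=.004)
for n in("top","side"):
    f=cam(n);save(f,n);print(n,f["T"][:3,3])
    for q,z in Z.items():
        for r in pinpoint(n,q)[:3]:
            p=pix(r["centre"]);print(q,round(r["conf"],2),np.array(p),at_z(f,p,z))
E
```

```text
top [ 0.426 -0.015  1.143]
stone_mid 0.82 [ 85.709 202.598] [0.495 0.474 0.072]
stone_mid 0.58 [218.112 173.914] [0.566 0.091 0.072]
turntable 0.67 [222.72  175.987] [0.569 0.085 0.   ]
shutter_top 0.7 [326.298 201.408] [ 0.481 -0.217  0.047]
shutter_top 0.58 [403.712 250.982] [ 0.332 -0.436  0.047]
shutter_top 0.44 [373.606 204.096] [ 0.47  -0.354  0.047]
jar_mid 0.73 [139.878 210.586] [0.47  0.327 0.035]
mug_mid 0.59 [129.894 135.206] [0.693 0.354 0.045]
brush_grip 0.65 [162.099 255.091] [0.337 0.269 0.01 ]
whorl_mid 0.61 [352.819 251.213] [ 0.333 -0.297  0.009]
whorl_mid 0.33 [409.805 150.106] [ 0.632 -0.487  0.009]
bottle_mid 0.84 [409.702 147.494] [ 0.63  -0.464  0.065]
scale_bar_mid 0.71 [353.382 131.904] [ 0.693 -0.317  0.004]
scale_bar_mid 0.58 [161.28  256.896] [0.331 0.273 0.004]
side [0.312 0.932 0.931]
stone_mid 0.76 [213.197 212.698] [0.577 0.085 0.072]
stone_mid 0.69 [205.21  344.486] [0.496 0.5   0.072]
turntable 0.86 [216.678 231.206] [0.57  0.092 0.   ]
shutter_top 0.53 [267.776 143.693] [ 0.47  -0.334  0.047]
shutter_top 0.47 [311.398 129.293] [ 0.314 -0.46   0.047]
shutter_top 0.37 [260.915 163.507] [ 0.477 -0.21   0.047]
jar_mid 0.96 [231.014 291.61 ] [0.474 0.327 0.035]
jar_mid 0.4 [214.784 224.102] [0.572 0.096 0.035]
mug_mid 0.84 [148.787 287.693] [0.686 0.358 0.045]
brush_grip 0.68 [287.59  290.803] [0.33  0.283 0.01 ]
whorl_mid 0.51 [299.878 160.589] [ 0.344 -0.299  0.009]
bottle_mid 0.87 [234.701 114.317] [ 0.628 -0.495  0.065]
scale_bar_mid 0.62 [210.176 146.419] [ 0.698 -0.342  0.004]
scale_bar_mid 0.56 [144.896 287.616] [0.714 0.333 0.004]
```

View pics/top.png

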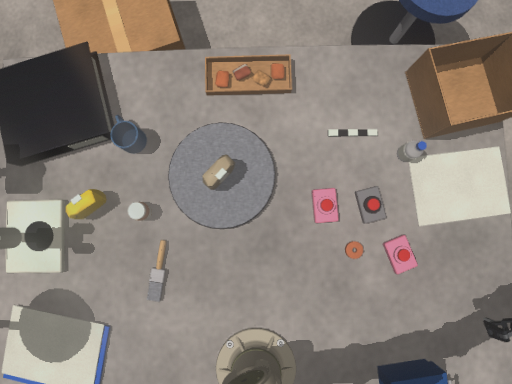

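```bash
python3 -c "
import cv2
a=cv2.imread('pics/top.png')[110:240,150:290];b=cv2.imread('pics/side.png')[140:280,140:300]
a=cv2.resize(a,(400,400*130//140),interpolation=2);b=cv2.resize(b,(400,350),interpolation=2)
import numpy as np
c=np.zeros((400,800,3),'uint8');c[:a.shape[0],:400]=a;c[:350,400:]=b;cv2.imwrite('pics/crop.png',c)"
```

```text
(no output)
```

View pics/crop.png

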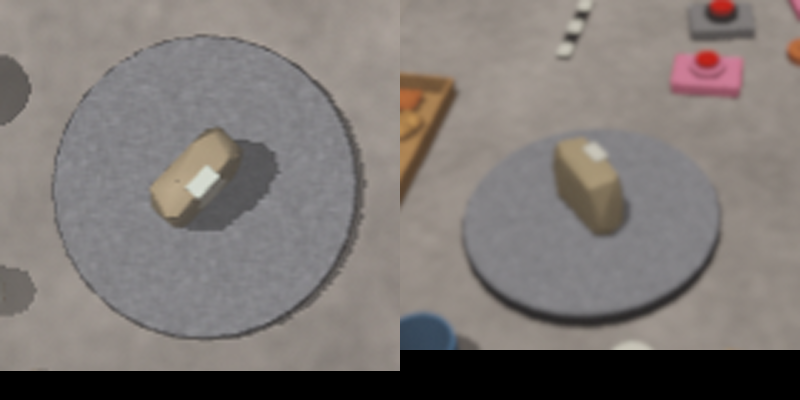

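The top view shows the stone at (218,173), turned about 45°, with its marked face toward lower right, which is −x−y in the world. The real shutter, on the grey box, is at (373,204). The boxes at (326,205) and (402,252) are pink decoys. I'll look closer with the wrist camera.

```bash
cat >> h.py <<'E'
def down(a):  # tool y at world angle a (deg), pointing down
    a=np.radians(a);y=np.array([np.cos(a),np.sin(a),0]);z=np.array([0,0,-1.]);return np.column_stack([np.cross(y,z),y,z])
E
python3 - <<'E'
from h import *
np.set_printoptions(precision=3,suppress=True)
f=cam("top");im=f["pixels"].astype(int)
m=((im[...,0]-im[...,2]>25)).astype(np.uint8);m[:, :180]=0;m[:,260:]=0;m[:130]=0;m[220:]=0
w=((im.min(2)>175)).astype(np.uint8);w[:, :190]=0;w[:,245:]=0;w[:145]=0;w[205:]=0
for n,k in(("tan+w",m|w),("w",w)):
    r=cv2.minAreaRect(cv2.findNonZero(k));b=cv2.boxPoints(r);P=np.array([at_z(f,p,.12) for p in b]);print(n,r);print(P[:,:2],P.mean(0)[:2])
    e=P[1]-P[0],P[2]-P[1]
    for q in e: print(np.linalg.norm(q),np.degrees(np.arctan2(q[1],q[0])))
print(ctrl.read_time())
for pos,as_ in (((.47,-.345,.27),(-90,90,0,-45,-135,45,135)),((.50,.06,.3),(-45,135)),((.63,.15,.11),(-45,135))):
    for a in as_:
        q=kinematics.ik(np.array(pos),down(a));print(pos,a,None if q is None else np.array(q))
eoat.grip(0.0,20)
ctrl.move_ptp(np.array([.47,-.345,.27]),down(90) if kinematics.ik(np.array([.47,-.345,.27]),down(90)) is not None else down(-90))
g=cam("wrist");save(g,"w1")
for r in pinpoint("wrist","shutter_top"):
    p=pix(r["centre"]);print(r["conf"],p,at_z(g,p,.047),g["pixels"][int(p[1]),int(p[0])])
print(ctrl.read_time(),ctrl.read_tcp_pos(),g["T"])
E
```

```text
tan+w ((216.75003051757812, 170.25001525878906), (14.142134666442871, 34.64822769165039), 45.0)
[[0.552 0.137]
 [0.617 0.069]
 [0.589 0.043]
 [0.524 0.111]] [0.57 0.09]
0.09412460729866129 -46.09592696885087
0.038857405820816676 -136.71290448842794
w ((220.25001525878906, 173.25), (4.949747085571289, 9.899495124816895), 45.0)
[[0.557 0.095]
 [0.576 0.076]
 [0.566 0.066]
 [0.548 0.086]] [0.562 0.081]
0.02683880324974348 -46.163345578282716
0.013548455442413804 -136.57188974627215
1.05
(0.47, -0.345, 0.27) -90 [ 39.07   15.803  -7.66   77.819   2.084  86.514 -58.431]
(0.47, -0.345, 0.27) 90 [ 56.706  18.181 -31.281  76.944   9.333  87.412 116.286]
(0.47, -0.345, 0.27) 0 [ 48.609  16.768 -20.211  77.339   5.729  86.888  28.879]
(0.47, -0.345, 0.27) -45 [ 43.441  16.165 -13.368  77.598   3.697  86.66  -14.631]
(0.47, -0.345, 0.27) -135 [  35.674   15.607   -3.26    77.992    0.878   86.426 -102.521]
(0.47, -0.345, 0.27) 45 [ 52.485  17.364 -25.444  77.148   7.376  87.109  72.688]
(0.47, -0.345, 0.27) 135 [ 80.567  31.658 -73.523  75.931  30.284  93.584 146.819]
(0.5, 0.06, 0.3) -45 [ 47.768  15.327 -70.67   84.327  14.444  90.474 -67.123]
(0.5, 0.06, 0.3) 135 [ 49.186  16.468 -73.3    84.293  15.757  90.819 111.79 ]
(0.63, 0.15, 0.11) -45 [ 18.     37.859 -53.196  79.919  30.277  77.068 -80.983]
(0.63, 0.15, 0.11) 135 [ 26.361  48.958 -73.971  79.545  46.684  85.086  89.801]
0.97 [344.7808, 156.5952] [ 0.473 -0.215  0.047] [193  74  71]
0.8 [251.4944, 152.2944] [ 0.467 -0.354  0.047] [187  67  64]
3.7167 [ 0.469 -0.346  0.27 ] [[ 0.002 -0.955 -0.297  0.394]
 [ 1.     0.002 -0.    -0.345]
 [ 0.001 -0.297  0.955  0.443]
 [ 0.     0.     0.     1.   ]]
```

Run:
```python
from h import *
np.set_printoptions(precision=3,suppress=True)
d=np.array([np.cos(np.radians(43.8)),np.sin(np.radians(43.8)),0]);R=down(-46.2)
c=np.array([.57,.09,0]);pos=c-.11*d+[0,0,.30]
ctrl.move_ptp(pos,R)
print(ctrl.read_time(),ctrl.read_tcp_pos(),ctrl.read_qpos())
g=cam("wrist")
im=g["pixels"].copy()
for q,z in(("stone_mid",.072),("turntable",0)):
    for r in pinpoint("wrist",q):
        p=pix(r["centre"]);print(q,r["conf"],p,at_z(g,p,z))
# model overlay
n=-d;y=np.array([d[1],-d[0],0])
for z in(.024,.12):
    P=np.array([c+a*.022*n+b*.052*y+[0,0,z] for a,b in((1,1),(1,-1),(-1,-1),(-1,1))])
    cv2.polylines(im,[proj(g,P).round().astype(int)],True,(0,255,0) if z>.1 else (255,0,255))
t=np.linspace(0,6.28,60);P=np.column_stack([.57+.16*np.cos(t),.088+.16*np.sin(t),0*t+.024])
cv2.polylines(im,[proj(g,P).round().astype(int)],True,(0,255,255))
cv2.imwrite("pics/w2.png",cv2.cvtColor(im,4))
```

```text
6.2333 [0.491 0.013 0.3  ] [ 27.631   5.767 -35.698  86.894   3.364  88.426 -54.237]
stone_mid 0.7 [89.7024, 14.8992] [0.472 0.305 0.072]
stone_mid 0.57 [260.3008, 82.0992] [0.566 0.082 0.072]
turntable 0.85 [256.1024, 80.4864] [0.567 0.092 0.   ]
```

View pics/w2.png

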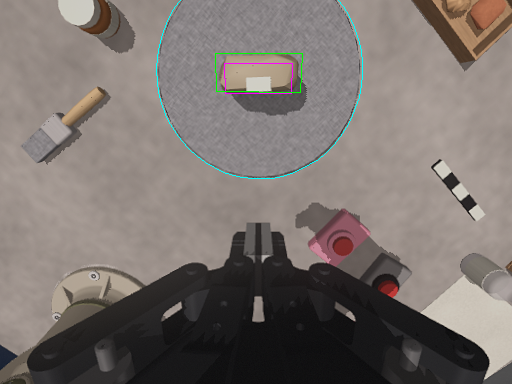

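The overlay fits. The stone is at (0.57,0.09), centred on the table, with the white mark on the near side at pixel (258,84). Next I push along 43.8°.

Run:
```python
from h import *
np.set_printoptions(precision=3,suppress=True)
d=np.array([np.cos(np.radians(43.8)),np.sin(np.radians(43.8)),0]);R=down(-46.2)
c=np.array([.57,.09,.104])
ctrl.move_ptp(c-.08*d,R)
hit=ctrl.move_linear(c-.005*d,v=.05,contact_N=1.5)
p=np.array(ctrl.read_tcp_pos());print(hit,(p-c)@d,ctrl.read_wrist_force())
s0=(p-c)@d
for k in range(1,8):
    ctrl.move_linear(c+(s0+.008*k)*d,v=.04);F=np.array(ctrl.read_wrist_force());print(k,F)
    if k>3 and np.linalg.norm(F[:2])<.5:break
ctrl.move_linear(np.array(ctrl.read_tcp_pos())-.03*d,v=.15)
ctrl.move_linear(c-.11*d+[0,0,.196],v=.25)
print(ctrl.read_time())
g=cam("wrist");save(g,"w3");f=cam("top")
c0=cv2.resize(f["pixels"][110:240,150:290],(400,371));a=np.zeros((384,912,3),np.uint8);a[:,:512]=g["pixels"];a[:371,512:]=c0
cv2.imwrite("pics/a3.png",cv2.resize(cv2.cvtColor(a,4),(800,337)))
```

```text
False -0.005280415277018749 [-0.04   0.391 -0.759]
1 [ 0.504 -0.106 -0.466]
2 [ 1.126 -0.669 -0.226]
3 [-0.071 -0.619  0.707]
4 [ 0.633 -0.478  0.18 ]
5 [-0.637 -0.528  0.437]
6 [-0.589  0.191 -0.348]
7 [-0.062 -0.179  0.476]
12.725
```

View pics/a3.png

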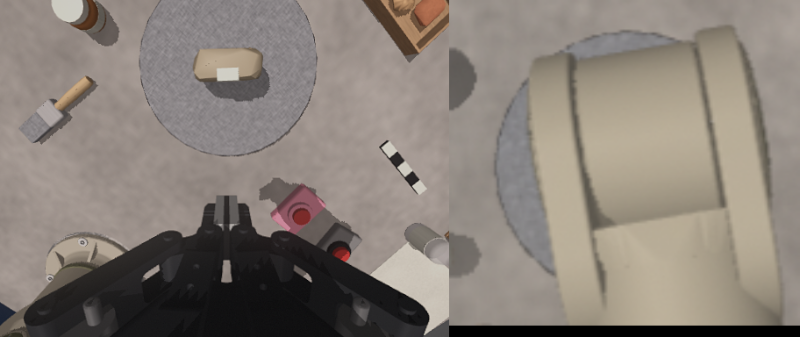

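The stone seems to stand as it did before, even though the tool passed through its nominal place without any force. I'll look closely and check the actual tool height.

Run:
```python
from h import *
np.set_printoptions(precision=4,suppress=True)
print(ctrl.read_tcp_pos(),ctrl.read_eef_rot(),ctrl.read_width(),ctrl.read_time())
f=cam("side");g=cv2.imread("pics/w3.png");g=g[20:140,190:330]
a=np.zeros((400,800,3),np.uint8)
a[:350,:400]=cv2.resize(f["pixels"][140:280,140:300],(400,350),interpolation=2)[:,:,::-1]
a[:343,400:]=cv2.resize(g,(400,343),interpolation=2)
cv2.imwrite("pics/a4.png",a)
```

```text
[0.4903 0.0146 0.2984] [[ 0.7208  0.6931 -0.0026]
 [ 0.6931 -0.7208  0.0008]
 [-0.0014 -0.0024 -1.    ]] 0.0002332458265584333 12.825
```

View pics/a4.png

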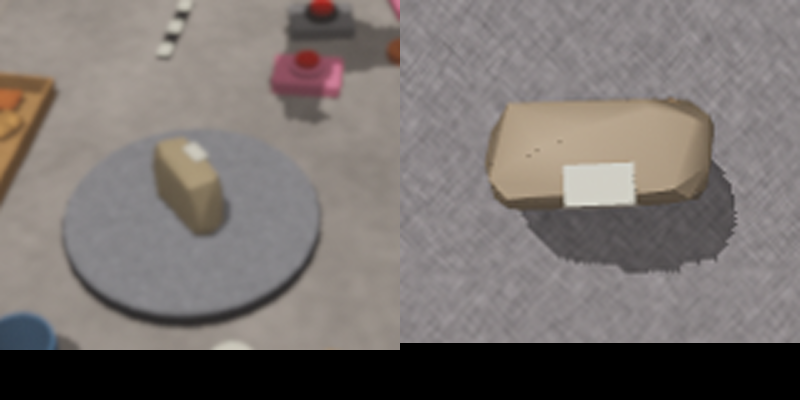

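Run:
```python
from h import *
np.set_printoptions(precision=4,suppress=True)
d=np.array([np.cos(np.radians(43.8)),np.sin(np.radians(43.8)),0]);R=down(-46.2)
c=np.array([.57,.09,.100])
ctrl.move_ptp(c-.08*d,R);print(ctrl.read_tcp_pos());f=cam("side");g=cam("wrist")
hit=ctrl.move_linear(c-.035*d,v=.05,contact_N=3);print(hit,ctrl.read_tcp_pos());f2=cam("side")
a=np.zeros((400,800,3),np.uint8)
for i,x in enumerate((f,f2)):
    im=x["pixels"].copy();a[:350,400*i:400*i+400]=cv2.resize(im[140:280,140:300],(400,350),interpolation=2)[:,:,::-1]
cv2.imwrite("pics/a5.png",a)
```

```text
[0.5132 0.0347 0.1011]
False [0.5446 0.0655 0.0999]
```

View pics/a5.png

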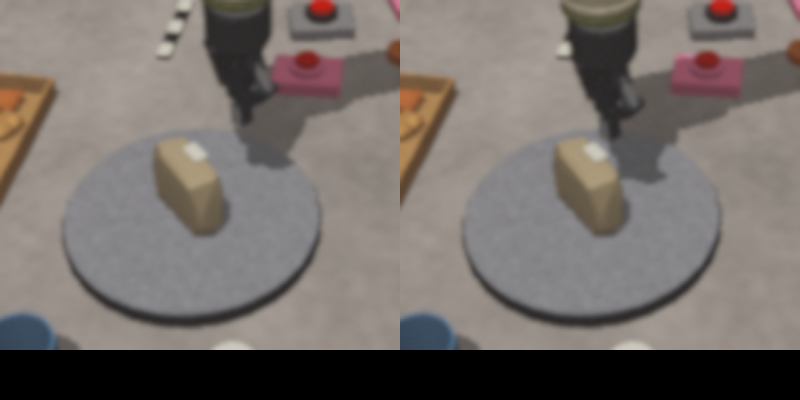

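Run:
```python
from h import *
np.set_printoptions(precision=4,suppress=True)
d=np.array([np.cos(np.radians(43.8)),np.sin(np.radians(43.8)),0])
c=np.array([.57,.09,.100]);a=np.zeros((600,800,3),np.uint8)
n=-d;y=np.array([d[1],-d[0],0])
def shot():
    p=np.array(ctrl.read_tcp_pos());f=cam("side");im=f["pixels"];S=5
    cr=cv2.resize(im[185:245,185:265],(400,300),interpolation=2)[:,:,::-1].copy()
    def dr(P,col,cl):cv2.polylines(cr,[((proj(f,P)-[185,185]+.5)*5).round().astype(int)],cl,col)
    dr(np.array([p,p+[0,0,.04]]),(0,0,255),False)
    for z in(.024,.12):dr(np.array([[c[0],c[1],z]+a_*.022*n+b*.052*y for a_,b in((1,1),(1,-1),(-1,-1),(-1,1))]),(0,255,0),True)
    return cr
a[:300,:400]=shot()
for i,s in enumerate((-.022,-.01,.005)):
    hit=ctrl.move_linear(c+s*d,v=.03,contact_N=6)
    print(s,hit,ctrl.read_tcp_pos(),ctrl.read_wrist_force());j=i+1
    a[300*(j//2):300*(j//2)+300,400*(j%2):400*(j%2)+400]=shot()
    if hit:break
cv2.imwrite("pics/a6.png",a);print(ctrl.read_time())
```

```text
-0.022 False [0.5541 0.075  0.0999] [-0.3102  0.5005 -0.613 ]
-0.01 False [0.5628 0.0833 0.0999] [0.4339 0.415  0.1535]
0.005 False [0.5736 0.0935 0.0999] [ 0.3246 -0.533  -0.0315]
16.8833
```

View pics/a6.png

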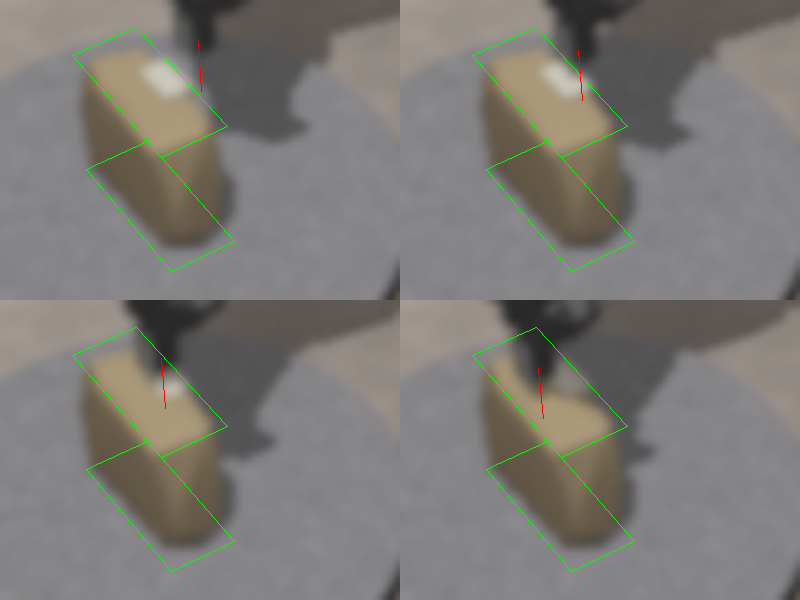

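The side view shows that the finger tip is really well above the reported TCP and passes over the stone's top. I'll calibrate the height by touching the fixed turntable beside the stone.

Run:
```python
from h import *
np.set_printoptions(precision=4,suppress=True)
d=np.array([np.cos(np.radians(43.8)),np.sin(np.radians(43.8)),0]);c=np.array([.57,.09,.100])
ctrl.move_linear(c-.085*d,v=.2)
q=c-.085*d
q[2]=.06;print(ctrl.move_linear(q,v=.06,contact_N=5))
q[2]=-.02
try: print(ctrl.move_linear(q,v=.03,contact_N=5))
except ctrl.MotionError as e: print(e);q[2]=.005;print(ctrl.move_linear(q,v=.03,contact_N=5))
print(ctrl.read_tcp_pos(),ctrl.read_wrist_force(),ctrl.read_time())
```

```text
False
True
[ 0.5086  0.0312 -0.0081] [-2.2641 -0.3333  7.4871] 20.2917
```

The tool tip is about 31 mm short of the reported TCP. I'll push again with that correction.

Run:
```python
from h import *
np.set_printoptions(precision=3,suppress=True)
d=np.array([np.cos(np.radians(43.8)),np.sin(np.radians(43.8)),0]);c=np.array([.57,.09,.073])
ctrl.move_linear(c-.085*d,v=.12)
F0=np.array(ctrl.read_wrist_force())
hit=ctrl.move_linear(c-.015*d,v=.05,contact_N=2.0)
p=np.array(ctrl.read_tcp_pos());s0=(p-c)@d;print(hit,s0,F0,ctrl.read_wrist_force())
if hit:
    for k in range(1,6):
        ctrl.move_linear(c+(s0+.009*k)*d,v=.05);print(k,(np.array(ctrl.read_wrist_force())-F0)@d)
    ctrl.move_linear(np.array(ctrl.read_tcp_pos())-.03*d,v=.15)
ctrl.move_linear(c-.11*d+[0,0,.227],v=.25)
print(ctrl.read_time())
g=cam("wrist");f=cam("side")
a=np.zeros((350,800,3),np.uint8)
a[:,:400]=cv2.resize(g["pixels"][0:175,156:356],(400,350),interpolation=2)[:,:,::-1]
a[:,400:]=cv2.resize(f["pixels"][140:280,140:300],(400,350),interpolation=2)[:,:,::-1]
cv2.imwrite("pics/a7.png",a)
```

```text
True -0.030632567516258136 [-0.255 -0.209 -0.112] [-0.49  -2.182 -0.268]
1 -0.6138903575829311
2 -1.1917664231153375
3 0.3597444919885076
4 -0.10346689911074886
5 0.961718243521205
25.3
```

View pics/a7.png

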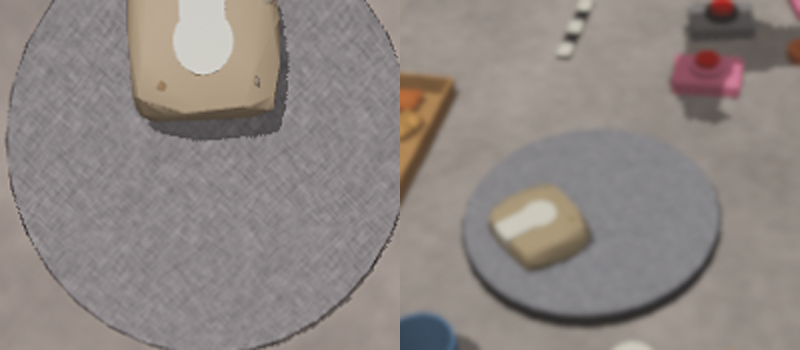

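The stone lies flat on the turntable with its mark up, and there is margin to the rim. Next is the button on the grey box.

Run:
```python
from h import *
np.set_printoptions(precision=4,suppress=True)
R=down(-46.2)
b=np.array([.469,-.354])
ctrl.move_ptp(np.array([*b,.2]),R)
g=cam("wrist");im=g["pixels"].astype(int)
m=((im[...,0]>110)&(im[...,1]<.5*im[...,0])&(im[...,2]<.5*im[...,0])).astype(np.uint8)
n,_,st,ce=cv2.connectedComponentsWithStats(m)
C=[(at_z(g,ce[i],.046),st[i,4]) for i in range(1,n) if st[i,4]>80];print(C)
C=[x for x,_ in C if np.hypot(*(x[:2]-b))<.012]
for r in pinpoint("wrist","shutter_top"): print(r["conf"],at_z(g,pix(r["centre"]),.047))
if C: b=C[0][:2]
print(b)
ctrl.move_linear(np.array([*b,.035]),v=.15)
F0=np.array(ctrl.read_wrist_force())
z0=ctrl.move_linear(np.array([*b,.0]),v=.015,contact_N=3);p1=ctrl.read_tcp_pos();print(z0,p1)
h=ctrl.move_linear(np.array([*b,p1[2]-.012]),v=.015,contact_N=14)
print(h,ctrl.read_tcp_pos(),np.array(ctrl.read_wrist_force())-F0,ctrl.read_time())
```

```text
[(array([ 0.4717, -0.2168,  0.046 ]), np.int32(732)), (array([ 0.4697, -0.3518,  0.046 ]), np.int32(614))]
0.6 [ 0.468  -0.2172  0.047 ]
0.55 [ 0.4701 -0.3494  0.047 ]
[ 0.4697 -0.3518]
True [ 0.4697 -0.3518  0.0112]
True [ 0.4697 -0.3519  0.0088] [-1.6603  0.7805  7.4655] 30.05
```

Run:
```python
from h import *
np.set_printoptions(precision=4,suppress=True)
p=np.array(ctrl.read_tcp_pos());print(p,ctrl.read_wrist_force())
for k in range(1,5):
    ctrl.move_linear(p-[0,0,.001*k],v=.015);F=np.array(ctrl.read_wrist_force());print(ctrl.read_tcp_pos()[2],F)
    if F[2]>16:break
ctrl.sleep(.3);print(ctrl.read_wrist_force())
ctrl.move_linear(np.array([p[0],p[1],.04]),v=.05)
ctrl.move_linear(np.array([p[0],p[1],.2]),v=.2);ctrl.sleep(.3)
f=cam("side");t=cam("top")
a=np.zeros((350,800,3),np.uint8)
a[:,:400]=cv2.resize(f["pixels"][140:280,140:300],(400,350),interpolation=2)[:,:,::-1]
a[:300,400:]=cv2.resize(t["pixels"],(400,300),interpolation=3)[:,:,::-1]
cv2.imwrite("pics/a8.png",a);print(ctrl.read_time())
```

```text
[ 0.4697 -0.3519  0.0088] [-1.2736  1.3607  7.6493]
0.008737191580104026 [-3.3658  2.7563 11.9007]
0.008595997032678847 [-5.5205  4.3241 19.3825]
[-5.9533  4.2493 20.8025]
33.0167
```

View pics/a8.png

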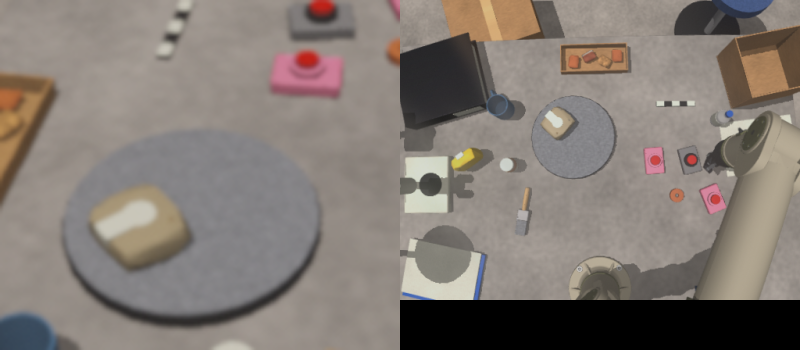

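The stone lies mark up and whole on the turntable. The button met its hard stop at about 20 N and is up again, and the other things haven't moved. I'm handing in.

```bash
python3 -c "
from h import *
print(job.job_done())"
```

```text
the job is handed in; nothing more can be done
None
```

The stone lies flat and whole on the turntable with its white mark up, the red shutter button was then pressed to its stop and released, and the job was handed in after about 33 s of robot time (result not reported); my first push passed over the stone because the finger tips sit about 31 mm short of the reported TCP, so I found the real height by lightly touching the turntable.

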